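# Turn over the tag of the measured cylinder barrel

## Task

The finned cylinder barrel has been measured: with the fingertips, gently push the flag of the tag stand next to it up and over its pivot, until it lies fully down on the other side and shows its other face. Do not pinch the flag or force it, leave the other stand's flag as it is, and do not move or pick up the engine parts or the wrench.

Things in the scene. Friction and masses are not known exactly. Their poses are not given: they have to be found in the camera images.
- left_pivot (a point): Middle of the horizontal hinge pin of the left tag stand (y > 0), 85 mm above the table. Its y axis runs along the pin, its z axis up; its -x axis points horizontally to the side, roughly towards the robot, where the flag lies at the start; +x to the side where a turned-over flag lies. The stand is screwed down: a dark steel foot 70 x 80 x 8 mm and two cheeks up to 95 mm, 24 mm long in x, 42 mm over their outsides.
- left_tip (a point): Middle of the free end edge of the left flag, 84 mm from the pin. The flag is one stiff aluminium plate 5 mm thick and 70 mm wide (along the pin), from 24 mm to 84 mm from the pin, with a 26 mm wide neck from there to the pin; 70 g. Nothing is under it beyond 35 mm from the pin, so a fingertip fits below its free end. One face has a raised bar, the other a raised ring (about 2 mm high).
- left_flag (a joint): Angle of the left flag about its pin, rad: 0 = level on the robot's side with the bar face up, 1.57 = upright, 3.14 = level on the far side with the ring face up; firm stops at 0 and 3.14. The hinge is stiff with friction (about 0.06 N m, i.e. about 1 N at the free end): the flag stays at whatever angle it is left, it does not fall over by itself, and pushing it takes only a few newtons. Starts between 0.1 and 0.4.
- right_pivot (a point): Middle of the horizontal hinge pin of the right tag stand (y < 0), 85 mm above the table. Its y axis runs along the pin, its z axis up; its -x axis points horizontally to the side, roughly towards the robot, where the flag lies at the start; +x to the side where a turned-over flag lies. The stand is screwed down: a dark steel foot 70 x 80 x 8 mm and two cheeks up to 95 mm, 24 mm long in x, 42 mm over their outsides.
- right_tip (a point): Middle of the free end edge of the right flag, 84 mm from the pin. The flag is one stiff aluminium plate 5 mm thick and 70 mm wide (along the pin), from 24 mm to 84 mm from the pin, with a 26 mm wide neck from there to the pin; 70 g. Nothing is under it beyond 35 mm from the pin, so a fingertip fits below its free end. One face has a raised bar, the other a raised ring (about 2 mm high).
- right_flag (a joint): Angle of the right flag about its pin, rad: 0 = level on the robot's side with the bar face up, 1.57 = upright, 3.14 = level on the far side with the ring face up; firm stops at 0 and 3.14. The hinge is stiff with friction (about 0.06 N m, i.e. about 1 N at the free end): the flag stays at whatever angle it is left, it does not fall over by itself, and pushing it takes only a few newtons. Starts between 0.1 and 0.4.
- barrel_center (a point): Centre of the finned cylinder barrel: brown cast iron, upright, with six round fins and an open bore at the top, 100 mm across and 100 mm high, 2.5 kg; centre 50 mm above the table. It stands on the outer side of one of the two tag stands (the same sign of y), which is its tag.
- head_center (a point): Centre of the cylinder head: flat brown cast-iron block 120 x 100 mm, 44 mm high with two short brass studs on top, 2 kg; centre 22 mm above the table. It stands on the outer side of the other tag stand.
- piston_center (a point): Centre of a bystander: upright aluminium piston, 54 mm diameter, 55 mm high, 0.3 kg; centre 27.5 mm above the table. Stands beyond the stands, between them.
- wrench: A bystander: steel wrench about 150 mm long, lying on the table on the robot's side, between the stands; origin in the middle of its underside, x along its length.
Not all that is in view belongs to the job. What is shaped like the part that bears left_pivot but red or turquoise is not meant.

How it is judged:
By the outcome, as a careful person would: the job done as asked, in the order asked, and still so for the second after the job is handed in, with the robot touching nothing.
It also fails if it takes over 40 s, if anything falls off the work surface, if the arm or the gripper's body presses on something with over 40 N, if the wrist force passes 120 N, or if a joint passes its speed limit or range.

## Robot

A 7-joint arm with a two-finger parallel gripper is mounted at the origin on the work surface. World frame = base frame: x ahead of the robot, y to its left, z up, the work surface at z = 0. Lengths are in m, angles in rad, forces in N, time in s.
With the tool pointing down it reaches from about 0.4 to 0.875 m from the base axis. Payload 19.3 kg.
Tool frame: the origin (TCP) lies at the very end of the fingers, on their centre line; the grasp point (between the pads) lies 19 mm behind it; z points along the fingers, y is the line along which they close (so a half turn about z gives the same grasp; the last joint's range is limited). The gripper opens to 85 mm and grips with 20 to 120 N. Pads are 22 mm wide; open, the fingers measure 114 mm over their backs; the gripper's body (76 mm by 85 mm) begins 54 mm behind the grasp point. The pads swing forward as they close: fully open they stand 13 mm farther back than shut.
Start: joints at [-1.308, 0.521, -0.036, 1.599, 0.021, 1.021, -0.113], TCP at [0.204, 0.591, 0.231] pointing down, gripper open.
Joint ranges: [-2.91, 2.91], [-0.3, 2.13], [-1.5, 1.42], [0.17, 2.43], [-1.26, 4.41], [0.16, 1.93], [-2.52, 2.52]. Speed limits (rad/s): [1.89, 1.89, 2.39, 2.39, 3.01, 3.01, 3.01].

## Interface

Orientations are given as [roll, pitch, yaw] about the fixed x, y, z axes, in that order (R = Rz(yaw) Ry(pitch) Rx(roll)).
In Python, from workcell import bot gives the robot as it stands. The module is installed in compiled form; this text tells all that it offers.
- The arm moves only by the tool apply_moves, never from a script. Its arguments are lists of equal length, an entry for each row: "claw": the finger opening in m, from 0 to 0.0854; "xyz": the shift along the tool's x, y, z in m, a list of three; "twist": the turn, a rotation vector about the tool's x, y, z in rad, a list of three. A call has 1 to 20 rows; each row shifts and turns the commanded pose from where the row before left it, along the tool's axes as they then stand; what a row does not reach is not made up. A row lasts 1/10 s, in which the tool goes at most 50 mm and 8.59 degrees, less where a joint would pass 70% of its speed; a pose out of reach is approached as far as the arm can. A call with a gripper value outside its range is refused whole. The fingers move at their own pace and stop on an object; "force" is the grip in N (left out, the last holds). Time passes only in rows, so rows that do not move let the fingers close. It gives the time, the measured TCP pose, the force, the opening and the grip force at its end, in the units of the state.
- bot.observe(): the state, without advancing time (a new reading comes with each control period).
- bot.grab_frame(name): name is "scene" or "side" or "wrist"; returns a dict with "img" (420x560x3 uint8, red, green, blue), "vfov" (degrees; the focal length in pixels is half the picture's height over the tangent of half this angle, whatever the lens; pixels are square), "cx", "cy" (the principal point, pixels), "distortion" ([k1, k2, p1, p2, k3] as OpenCV has them; the pictures are not rectified), "view" (4x4, takes a point from world to camera coordinates). Camera axes: x right, y up, looking along -z (the intrinsics and any distortion apply to the point x, -y, -z); pixel columns grow to the right and rows downward; lengths in m; the calibration is good to about 2 mm. A picture is of the moment at which its call begins. There is no depth.
- bot.job_done(): hands the job in; it is judged then, once.
Trained networks look in the newest picture that a camera, given by its name, has taken for a name from the list of things; names that differ only in an ending like _2 or _b are one class to them, and where a whole thing is asked for, a point or a joint stands for the part that bears it (a point fixed in the world has none). Each returns a list of dicts, best first, with "score" (0 to 1); they miss things now and then, are a little off and sometimes report something else, mostly with a low value. They report only what shows in the picture. A call takes as long as a camera call. They do not tell look-alikes from the thing itself.
- bot.find_in(camera, query): "position" ([x, y, z] in m, in world coordinates, good to about 4 mm: the middle of the surface that is visible of it).
The state is a dict: "clock": time; "qpos": joint angles; "qd": joint speeds; "joint_efforts": joint torques, N m; "position": TCP position; "tool_rot": TCP orientation; "force": force on the tool from outside, world axes, zero at the start; "moment": the same for the moment, N m; "grip_width": finger opening in m; "finger_force": force on a finger pad.
Only numpy, scipy, OpenCV 4.12 (cv2) and the standard library are available. Lean on these libraries where they do the work, as an engineer would, in place of code of your own. Each camera call takes 0.05 s, during which the arm holds its last target. There are 200 camera calls.

## Working session

There is one attempt and no reset: what is moved stays moved. The work goes in short steps, Python scripts to look and compute and a tool call to move; the robot and the scene stay as the last step left them, time stands still between calls to the robot, and variables do not carry over. Pictures are saved under pics/ and viewed, at most 10 in all, crops included, and the job is handed in when it is done.

Besides the shell and the picture viewer there is one more tool, called after "Emit:" as name(argument=value, ...), one argument or row to a line, values as JSON. apply_moves: Moves the arm, as the interface text tells. Its arguments: {"type":"object","properties":{"claw":{"type":"array"},"xyz":{"type":"array"},"twist":{"type":"array"},"force":{"type":"number"}},"required":["claw","xyz","twist"]}

```bash
mkdir -p pics
python3 - <<'E'
from workcell import bot
import cv2
s=bot.observe(); print({k:(s[k]) for k in('clock','position','tool_rot','force')})
for c in('scene','side'):
    f=bot.grab_frame(c); cv2.imwrite(f'pics/{c}0.png',f['img'][:,:,::-1])
    for q in('left_pivot','left_tip','right_pivot','right_tip','barrel_center','head_center','piston_center','wrench'):
        print(c,q,[(round(d['score'],2),[round(float(v),3) for v in d['position']]) for d in bot.find_in(c,q)[:3]])
E
```

```text
{'clock': 0.0, 'position': array([0.20407949, 0.59037851, 0.23074451]), 'tool_rot': array([-3.14047315e+00,  6.99988188e-05,  2.80882094e+00]), 'force': array([-0.31574766, -0.00601074, -0.60089414])}
scene left_pivot [(0.87, [0.573, 0.499, 0.062]), (0.86, [0.38, 0.238, 0.057])]
scene left_tip [(0.66, [0.548, 0.143, 0.103]), (0.65, [0.529, 0.502, 0.09]), (0.62, [0.333, 0.245, 0.088])]
scene right_pivot [(0.89, [0.599, -0.173, 0.078])]
scene right_tip [(0.69, [0.564, -0.163, 0.098]), (0.22, [0.565, -0.374, 0.032])]
scene barrel_center [(0.71, [0.555, 0.3, 0.068]), (0.17, [0.565, -0.375, 0.033]), (0.16, [0.549, 0.144, 0.105])]
scene head_center [(0.9, [0.569, -0.378, 0.033])]
scene piston_center [(0.55, [0.756, -0.013, 0.047])]
scene wrench [(0.76, [0.477, 0.009, 0.007])]
side left_pivot [(0.82, [0.367, 0.245, 0.082]), (0.56, [0.578, 0.143, 0.08]), (0.56, [0.563, 0.502, 0.083])]
side left_tip [(0.88, [0.547, 0.144, 0.103]), (0.72, [0.332, 0.253, 0.083]), (0.51, [0.527, 0.504, 0.09])]
side right_pivot [(0.87, [0.583, -0.173, 0.09])]
side right_tip [(0.95, [0.56, -0.162, 0.108])]
side barrel_center [(0.93, [0.538, 0.297, 0.07])]
side head_center []
side piston_center [(0.91, [0.741, -0.009, 0.055])]
side wrench [(0.85, [0.472, 0.004, 0.005])]
```

View pics/scene0.png

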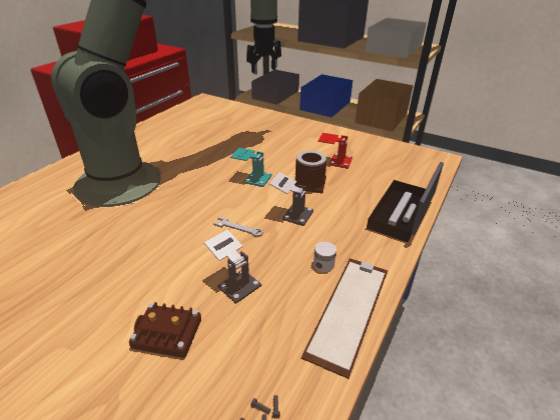

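View pics/side0.png

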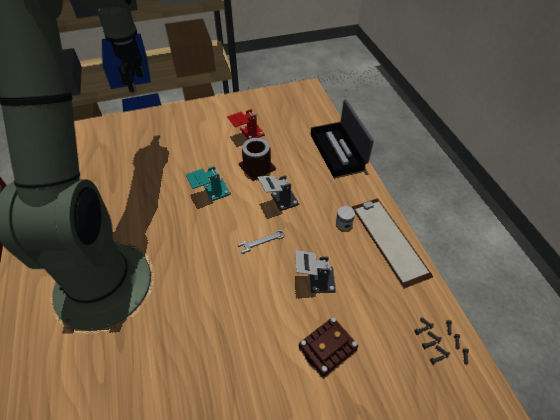

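The scene view shows the barrel at (311,170). Its grey neighbour at (297,200) is the left stand. Turquoise (257,165) and red (341,150) are decoys. The right stand is at (238,270), next to the head. In the side view the target is at (280,190).

Run:
```python
import cv2,numpy as np
a=cv2.imread('pics/scene0.png')[165:230,260:325]; b=cv2.imread('pics/side0.png')[165:217,250:302]
cv2.imwrite('pics/c1.png',np.hstack([cv2.resize(a,(400,400),interpolation=2),cv2.resize(b,(400,400),interpolation=2)]))
```

```text
(no output)
```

View pics/c1.png

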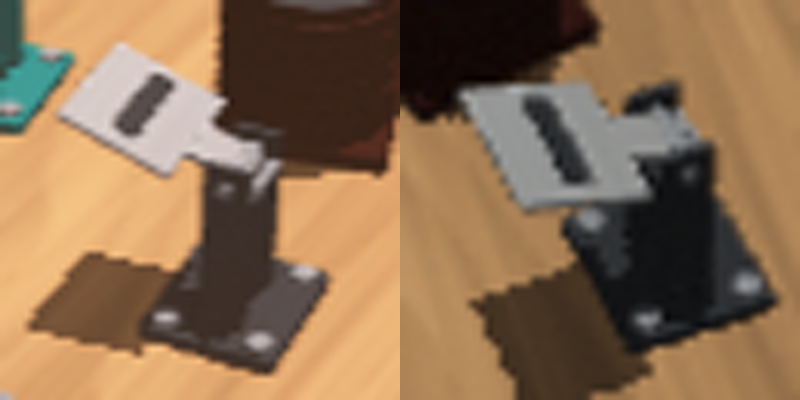

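```bash
cat > h.py <<'E'
import numpy as np,cv2
def proj(f,P):
    P=np.atleast_2d(P); V=np.array(f['view']); c=(P@V[:3,:3].T+V[:3,3])*[1,-1,-1]
    h=f['img'].shape[0]; F=h/2/np.tan(np.radians(f['vfov'])/2)
    K=np.array([[F,0,f['cx']],[0,F,f['cy']],[0,0,1.]])
    return cv2.projectPoints(c,np.zeros(3),np.zeros(3),K,np.array(f['distortion'],float))[0][:,0]
def model(p,foot):
    x,y,yaw,th=p; R=np.array([[np.cos(yaw),-np.sin(yaw),0],[np.sin(yaw),np.cos(yaw),0],[0,0,1]])
    e=np.array([-np.cos(th),0,np.sin(th)]); n=np.array([np.sin(th),0,np.cos(th)]); Y=np.array([0,1,0])
    L=[e*r+Y*s+n*.0025 for r,s in((.084,.035),(.084,-.035),(.024,.035),(.024,-.035))]
    L+=[np.array([.035*a,.04*b,.008-.085]) for a,b in foot]
    return np.array(L)@R.T+[x,y,.085]
E
python3 - <<'E'
from workcell import bot
from h import *
from scipy.optimize import least_squares
o={'scene':(np.array([260,165]),65/400,[(122,43),(60,115),(228,100),(168,175),(145,330),(270,365),(328,272)],[(-1,-1),(1,-1),(1,1)]),
'side':(np.array([250,165]),52/400,[(60,90),(125,210),(187,83),(250,197),(165,225),(240,345),(375,297)],[(-1,1),(-1,-1),(1,-1)])}
F={c:bot.grab_frame(c) for c in o}
def res(p): return np.concatenate([(proj(F[c],model(p,ft))-(np.array(q)*s+or_-.5)).ravel() for c,(or_,s,q,ft) in o.items()])
r=least_squares(res,[.6,.143,0,.3],loss='soft_l1'); print(r.x,np.round(r.fun.reshape(-1,2),1))
E
```

```text
[0.5960023  0.15175519 0.12295856 0.33485799] [[-0.2 -0.4]
 [ 0.  -0.3]
 [ 0.3  0.3]
 [ 1.   0.4]
 [-0.8 -0.3]
 [ 1.4  0.2]
 [ 1.1  0.2]
 [-0.3  0.3]
 [-0.2  0.1]
 [-0.2  0.2]
 [ 0.5  0.3]
 [-1.2 -0.3]
 [-1.4  0.9]
 [ 0.3  0.5]]
```

Emit:
apply_moves(
  claw=[0,0,0,0,0,0,0,0,0,0,0,0,0,0,0,0,0,0,0,0],
  xyz=[
    [-0.02,-0.0172,0],
    [-0.02,-0.0172,0],
    [-0.02,-0.0172,0],
    [-0.02,-0.0172,0],
    [-0.02,-0.0172,0],
    [-0.02,-0.0172,0],
    [-0.02,-0.0172,0],
    [-0.02,-0.0172,0],
    [-0.02,-0.0172,0],
    [-0.02,-0.0172,0],
    [-0.02,-0.0172,0],
    [-0.02,-0.0172,0],
    [-0.02,-0.0172,0],
    [-0.02,-0.0172,0],
    [-0.02,-0.0172,0],
    [-0.02,-0.0172,0],
    [-0.02,-0.0172,0],
    [-0.02,-0.0172,0],
    [-0.02,-0.0172,0],
    [-0.02,-0.0172,0],
  ],
  twist=[
    [0,0,0],
    [0,0,0],
    [0,0,0],
    [0,0,0],
    [0,0,0],
    [0,0,0],
    [0,0,0],
    [0,0,0],
    [0,0,0],
    [0,0,0],
    [0,0,0],
    [0,0,0],
    [0,0,0],
    [0,0,0],
    [0,0,0],
    [0,0,0],
    [0,0,0],
    [0,0,0],
    [0,0,0],
    [0,0,0],
  ],
  force=20,
)

```text
clock: 3.0
position: [0.4704, 0.1339, 0.2315]
tool_rot: [3.141, 0.0, 2.809]
force: [0.1, 0.0, 0.5]
grip_width: -0.0001
finger_force: 0.0
```

Emit:
apply_moves(
  claw=[0,0,0,0,0,0,0,0,0,0,0,0,0,0,0],
  xyz=[
    [0,0,0],
    [0,0,0],
    [0,0,0],
    [0,0,0],
    [0,0,0],
    [0,0,0],
    [0,0,0],
    [0,0,0],
    [0,0,0],
    [0,0,0],
    [0,0,0],
    [0,0,0],
    [0,0,0],
    [0,0,0],
    [0,0,0],
  ],
  twist=[
    [0,0,-0.091],
    [0,0,-0.091],
    [0,0,-0.091],
    [0,0,-0.091],
    [0,0,-0.091],
    [0,-0.07,0],
    [0,-0.07,0],
    [0,-0.07,0],
    [0,-0.07,0],
    [0,-0.07,0],
    [0,-0.07,0],
    [0,-0.07,0],
    [0,-0.07,0],
    [0,-0.07,0],
    [0,-0.07,0],
  ],
)

```text
clock: 4.5
position: [0.4721, 0.1293, 0.2306]
tool_rot: [-3.116, 0.581, -3.015]
force: [-0.6, 0.5, -0.8]
grip_width: -0.0001
finger_force: 0.0
```

```bash
cat >> h.py <<'E'
from scipy.spatial.transform import Rotation as Ro
P0=np.array([.596,.152,.085]); W=.123
def where(s):
    R=Ro.from_euler('xyz',s['tool_rot']).as_matrix(); Z=Ro.from_euler('z',W).as_matrix()
    return 'local',np.round(Z.T@(s['position']-P0),4),'tool axes local (cols)',np.round(Z.T@R,3).tolist(),'F',np.round(s['force'],1),'t',s['clock'],'q',np.round(s['qpos'],2)
E
python3 -c "
from workcell import bot
from h import *
print(where(bot.observe()))"
```

```text
('local', array([-0.1257, -0.0073,  0.1456]), 'tool axes local (cols)', [[-0.836, 0.01, 0.549], [-0.003, 1.0, -0.024], [-0.549, -0.022, -0.836]], 'F', array([-0.6,  0.5, -0.8]), 't', 4.5, 'q', array([-0.79,  0.12,  0.24,  2.41,  1.2 ,  0.24,  0.01]))
```

Emit:
apply_moves(
  claw=[0,0,0,0,0,0,0,0,0,0,0],
  xyz=[
    [0.0082,0.0007,0.0144],
    [0.0082,0.0007,0.0144],
    [0.0082,0.0007,0.0144],
    [0.0082,0.0007,0.0144],
    [0.0082,0.0007,0.0144],
    [0.0082,0.0007,0.0144],
    [0.0082,0.0007,0.0144],
    [0.0082,0.0007,0.0144],
    [0.0082,0.0007,0.0144],
    [0.0082,0.0007,0.0144],
    [0,0,0],
  ],
  twist=[
    [0,0,0],
    [0,0,0],
    [0,0,0],
    [0,0,0],
    [0,0,0],
    [0,0,0],
    [0,0,0],
    [0,0,0],
    [0,0,0],
    [0,0,0],
    [0,0,0],
  ],
)

```text
clock: 5.6
position: [0.4684, 0.1236, 0.1071]
tool_rot: [-3.046, 0.526, -2.959]
force: [-1.1, -0.1, -1.8]
grip_width: 0.0003
finger_force: 0.0
```

```bash
python3 -c "
from workcell import bot
from h import *
print(where(bot.observe()))
f=bot.grab_frame('side'); cv2.imwrite('pics/s2.png',cv2.resize(f['img'][130:250,180:340,::-1],(800,600),interpolation=2))"
```

```text
('local', array([-0.1301, -0.0125,  0.0221]), 'tool axes local (cols)', [[-0.863, -0.012, 0.505], [-0.052, 0.997, -0.065], [-0.502, -0.083, -0.861]], 'F', array([-1.1, -0.1, -1.8]), 't', 5.6, 'q', array([ 0.34,  0.71, -1.18,  2.43,  1.77,  0.94, -0.43]))
```

View pics/s2.png

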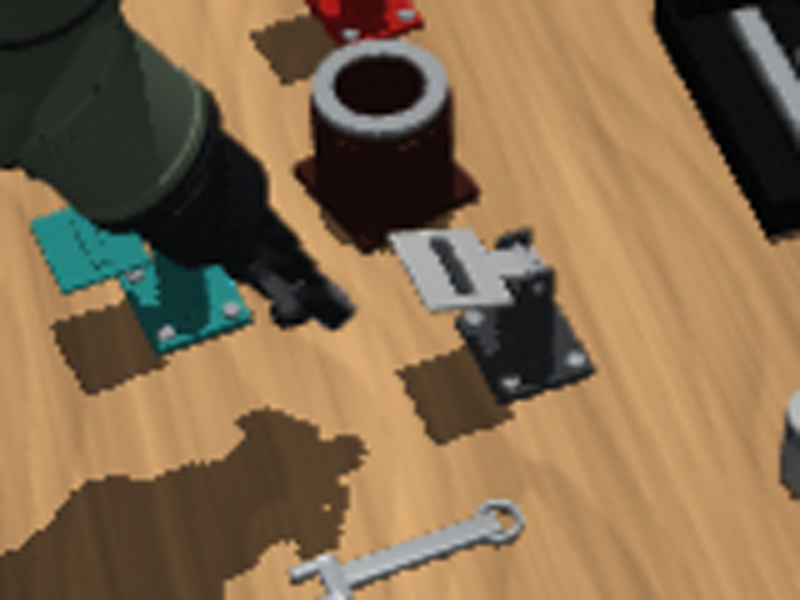

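The flag is untouched at (445,265). The gripper tip at (335,310) is just in front of it and clear of the turquoise stand.

Emit:
apply_moves(
  claw=[0,0,0,0,0],
  xyz=[
    [-0.0033,0.0036,0.0094],
    [-0.0033,0.0036,0.0094],
    [-0.0033,0.0036,0.0094],
    [-0.0033,0.0036,0.0094],
    [0,0,0],
  ],
  twist=[
    [0,0,0],
    [0,0,0],
    [0,0,0],
    [0,0,0],
    [0,0,0],
  ],
)

```text
clock: 6.15
position: [0.4998, 0.1402, 0.084]
tool_rot: [-3.038, 0.535, -2.953]
force: [-0.3, 0.4, -0.2]
grip_width: -0.0001
finger_force: 0.0
```

```bash
python3 -c "
from workcell import bot
from h import *
print(where(bot.observe()))"
```

```text
('local', array([-0.0969,  0.    , -0.001 ]), 'tool axes local (cols)', [[-0.858, -0.013, 0.513], [-0.057, 0.996, -0.07], [-0.51, -0.089, -0.856]], 'F', array([-0.3,  0.4, -0.2]), 't', 6.15, 'q', array([ 0.28,  0.8 , -1.12,  2.37,  1.84,  0.98, -0.43]))
```

Emit:
apply_moves(
  claw=[0,0,0,0,0,0,0,0,0,0],
  xyz=[
    [-0.0075,0,-0.002],
    [-0.0075,0,-0.002],
    [-0.0075,0,-0.002],
    [-0.0075,0,-0.002],
    [-0.0075,0,-0.002],
    [-0.0075,0,-0.002],
    [-0.0075,0,-0.002],
    [-0.0075,0,-0.002],
    [-0.0075,0,-0.002],
    [-0.0075,0,-0.002],
  ],
  twist=[
    [0,0,0],
    [0,0,0],
    [0,0,0],
    [0,0,0],
    [0,0,0],
    [0,0,0],
    [0,0,0],
    [0,0,0],
    [0,0,0],
    [0,0,0],
  ],
)

```text
clock: 7.15
position: [0.5525, 0.1517, 0.1401]
tool_rot: [-3.039, 0.534, -2.953]
force: [-0.9, -0.6, -1.1]
grip_width: 0.0001
finger_force: 0.6
```

```bash
python3 -c "
from workcell import bot
from h import *
print(where(bot.observe()))
f=bot.grab_frame('side'); cv2.imwrite('pics/s3.png',cv2.resize(f['img'][130:250,180:340,::-1],(800,600),interpolation=2))"
```

```text
('local', array([-0.0432,  0.005 ,  0.0551]), 'tool axes local (cols)', [[-0.859, -0.013, 0.512], [-0.056, 0.996, -0.07], [-0.509, -0.088, -0.856]], 'F', array([-0.9, -0.6, -1.1]), 't', 7.15, 'q', array([ 0.33,  0.7 , -1.14,  2.21,  1.63,  0.89, -0.17]))
```

View pics/s3.png

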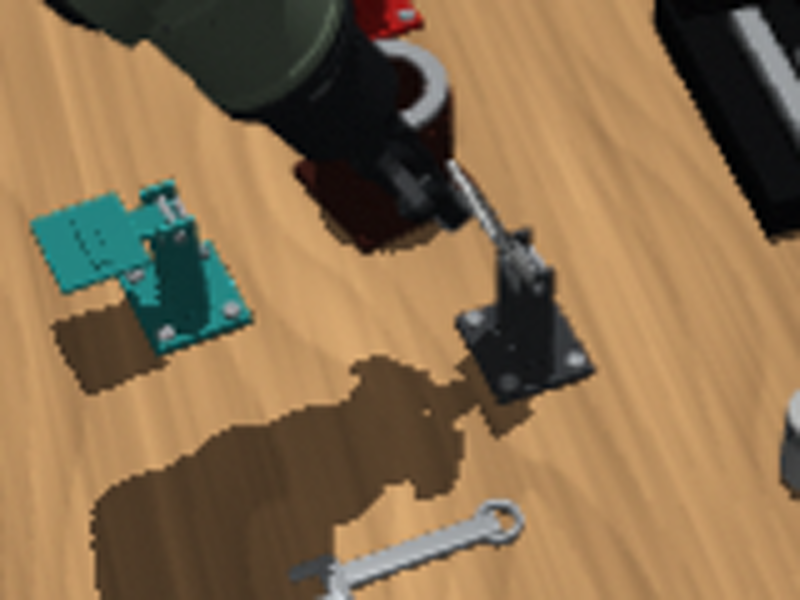

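The flag is up at about 60° with the fingertips behind it, contact near (460,195). Next I push it over the top.

Emit:
apply_moves(
  claw=[0,0,0,0,0,0,0,0,0,0,0,0,0],
  xyz=[
    [-0.0077,0,0.0008],
    [-0.0077,0,0.0008],
    [-0.0077,0,0.0008],
    [-0.0077,0,0.0008],
    [-0.0065,0,0.0062],
    [-0.0065,0,0.0062],
    [-0.0065,0,0.0062],
    [-0.0065,0,0.0062],
    [-0.0029,0,0.008],
    [-0.0029,0,0.008],
    [-0.0029,0,0.008],
    [-0.0029,0,0.008],
    [-0.0029,0,0.008],
  ],
  twist=[
    [0,0,0],
    [0,0,0],
    [0,0,0],
    [0,0,0],
    [0,0,0],
    [0,0,0],
    [0,0,0],
    [0,0,0],
    [0,0,0],
    [0,0,0],
    [0,0,0],
    [0,0,0],
    [0,0,0],
  ],
)

```text
clock: 8.5
position: [0.6479, 0.1626, 0.1171]
tool_rot: [-3.038, 0.534, -2.953]
force: [0.2, -0.6, 0.5]
grip_width: 0.0002
finger_force: 0.4
```

```bash
python3 -c "
from workcell import bot
from h import *
print(where(bot.observe()))
f=bot.grab_frame('side'); g=bot.grab_frame('scene'); cv2.imwrite('pics/s4.png',np.hstack([cv2.resize(f['img'][140:240,230:330,::-1],(400,400),interpolation=2),cv2.resize(g['img'][150:230,250:330,::-1],(400,400),interpolation=2)]))"
```

```text
('local', array([0.0528, 0.0041, 0.0321]), 'tool axes local (cols)', [[-0.859, -0.013, 0.512], [-0.056, 0.996, -0.07], [-0.509, -0.089, -0.856]], 'F', array([ 0.2, -0.6,  0.5]), 't', 8.5, 'q', array([ 0.29,  0.83, -1.05,  2.  ,  1.64,  0.88,  0.  ]))
```

View pics/s4.png

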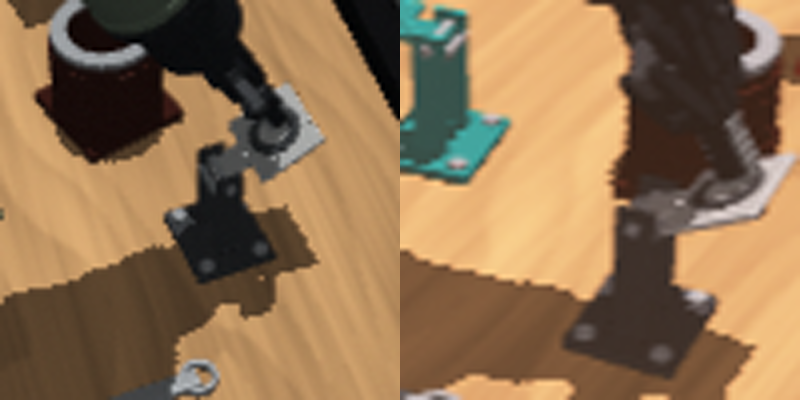

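The flag is past upright at about 150° with the ring face up, and the fingertips are pressing on it. I lower it gently to the stop.

Emit:
apply_moves(
  claw=[0,0,0,0,0,0,0],
  xyz=[
    [0.0006,0,0.0037],
    [0.0006,0,0.0037],
    [0.0006,0,0.0037],
    [0.0006,0,0.0037],
    [0.0006,0,0.0037],
    [0.0006,0,0.0037],
    [0,0,0],
  ],
  twist=[
    [0,0,0],
    [0,0,0],
    [0,0,0],
    [0,0,0],
    [0,0,0],
    [0,0,0],
    [0,0,0],
  ],
)

```text
clock: 9.3
position: [0.6559, 0.1617, 0.0963]
tool_rot: [-3.039, 0.534, -2.954]
force: [0.2, 0.0, 1.2]
grip_width: 0.0002
finger_force: 0.0
```

Emit:
apply_moves(
  claw=[0,0],
  xyz=[
    [0.0005,0,0.0009],
    [0.0005,0,0.0009],
  ],
  twist=[
    [0,0,0],
    [0,0,0],
  ],
)

```text
clock: 9.5
position: [0.656, 0.1617, 0.0949]
tool_rot: [-3.038, 0.535, -2.953]
force: [-0.4, -0.4, 0.2]
grip_width: -0.0002
finger_force: 0.3
```

Emit:
apply_moves(
  claw=[0,0,0],
  xyz=[
    [0.0005,0,0.0009],
    [0.0005,0,0.0009],
    [0,0,0],
  ],
  twist=[
    [0,0,0],
    [0,0,0],
    [0,0,0],
  ],
)

```text
clock: 9.8
position: [0.6561, 0.1615, 0.0927]
tool_rot: [-3.039, 0.534, -2.953]
force: [0.5, -0.1, 0.7]
grip_width: -0.0004
finger_force: 0.1
```

Emit:
apply_moves(
  claw=[0,0],
  xyz=[
    [0.0005,0,0.0009],
    [0,0,0],
  ],
  twist=[
    [0,0,0],
    [0,0,0],
  ],
)

```text
clock: 10.0
position: [0.6562, 0.1616, 0.0918]
tool_rot: [-3.039, 0.535, -2.953]
force: [-1.0, 0.8, 1.7]
grip_width: -0.0001
finger_force: 1.0
```

Emit:
apply_moves(
  claw=[0,0],
  xyz=[
    [0.0005,0,0.0009],
    [0,0,0],
  ],
  twist=[
    [0,0,0],
    [0,0,0],
  ],
)

```text
clock: 10.2
position: [0.6564, 0.1616, 0.0913]
tool_rot: [-3.038, 0.535, -2.953]
force: [-4.7, -0.2, 10.7]
grip_width: 0.0001
finger_force: 5.1
```

Force has risen to about 11 N, so the flag is on the stop. I retract and check.

Emit:
apply_moves(
  claw=[0,0,0,0,0,0,0,0,0,0,0,0],
  xyz=[
    [-0.001,0,-0.002],
    [-0.005,0,-0.008],
    [-0.01,0,-0.017],
    [-0.01,0,-0.017],
    [-0.01,0,-0.017],
    [-0.01,0,-0.017],
    [-0.01,0,-0.017],
    [-0.01,0,-0.017],
    [-0.01,0,-0.017],
    [-0.01,0,-0.017],
    [0,0,0],
    [0,0,0],
  ],
  twist=[
    [0,0,0],
    [0,0,0],
    [0,0,0],
    [0,0,0],
    [0,0,0],
    [0,0,0],
    [0,0,0],
    [0,0,0],
    [0,0,0],
    [0,0,0],
    [0,0,0],
    [0,0,0],
  ],
)

```text
clock: 11.4
position: [0.6534, 0.176, 0.2599]
tool_rot: [-3.038, 0.535, -2.953]
force: [-0.1, -0.9, -1.3]
grip_width: 0.0001
finger_force: 0.0
```

```bash
python3 -c "
from workcell import bot
from h import *
print(where(bot.observe()))
f=bot.grab_frame('side'); g=bot.grab_frame('scene'); 
for n,F in(('side',f),('scene',g)):
    I=F['img'].copy()
    for u in proj(F,model([.596,.152,.123,np.pi],[])+[0,0,.005]): I[int(round(u[1])),int(round(u[0]))]=[255,0,0]
    F['I']=I[:,:,::-1]
cv2.imwrite('pics/s5.png',np.hstack([cv2.resize(f['I'][130:250,240:360],(400,400),interpolation=0),cv2.resize(g['I'][140:250,240:350],(400,400),interpolation=0)]))"
```

```text
('local', array([0.0599, 0.0167, 0.1749]), 'tool axes local (cols)', [[-0.858, -0.012, 0.513], [-0.056, 0.996, -0.07], [-0.51, -0.089, -0.856]], 'F', array([-0.1, -0.9, -1.3]), 't', 11.4, 'q', array([ 0.37,  0.64, -1.2 ,  1.87,  1.27,  0.94,  0.32]))
```

View pics/s5.png

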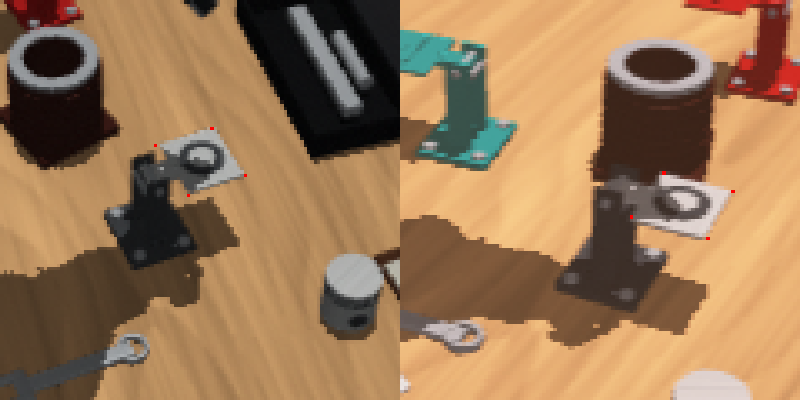

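The ring face is up, and the flag's corners lie on the predicted points for a fully level flag in both views. The barrel, piston and wrench show no change, and the robot is clear.

```bash
python3 -c "
from workcell import bot
print(bot.job_done())"
```

```text
the job is handed in; nothing more can be done
None
```

The left stand's flag, next to the barrel, is turned fully over onto its far stop with the ring face up, the robot is clear of everything, and the job is handed in.

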